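# Square up the serving boards

## Robot

A 6-joint arm with a two-finger parallel gripper is mounted at the origin on a cart in front of the work surface, level with it; the furniture and walls round the work are solid. World frame = base frame: x ahead of the robot, y to its left, z up, the work surface at z = 0. Lengths are in m, angles in rad, forces in N, time in s.
With the tool pointing down it reaches from about 0.35 to 0.975 m from the base axis. Payload 7.1 kg.
Tool frame: the origin (TCP) lies midway between the tips of the shut fingers; the grasp point (between the pads) lies ctrl.grip_depth behind it (ctrl.grip_depth is the distance from the TCP to the grasp point, in m); z points along the fingers, y is the line along which they close (so a half turn about z gives the same grasp; the last joint's range is limited). The gripper opens to 88 mm and grips with 3 to 60 N. Pads are 20 mm wide; open, the fingers measure 115 mm over their backs; the gripper's body (75 mm by 178 mm) begins 61 mm behind the grasp point.
Start: joints at [1.251, 0.423, 1.63, -0, 1.089, -0.019], TCP at [0.185, 0.597, 0.223] pointing down, gripper open.
Joint ranges: [-3, 3], [-0.9, 2.11], [0.09, 2.58], [-1.31, 4.45], [0.11, 2.69], [-2.54, 2.54]. Speed limits (rad/s): [2.39, 2.39, 3.01, 3.14, 3.14, 3.14].

## Interface

Orientations are given as a unit quaternion [w, x, y, z].
In Python, from plant import ctrl, viewer gives the robot as it stands. The module is installed in compiled form; this text tells all that it offers.
- The arm moves only by the shell command python3 -m inch 'ROWS' [FORCE]. ROWS is JSON, a list of rows, each an object of numbers: "tx", "ty", "tz": the shift along the tool's x, y, z in cm; "twist": the turn about the tool's z in rad; "hand": the finger opening in cm, from 0 to 8.78. A call has 1 to 5 rows; each row is the pose to reach, as a shift and turn from the pose commanded when the call began, along the tool's axes at that moment; what a row does not reach only later rows make up. A row lasts 1/12 s, in which the tool goes at most 41.7 mm and 7.16 degrees, less where a joint would pass 70% of its speed; a pose out of reach is approached as far as the arm can. A call with a gripper value outside its range is refused whole. The fingers move at their own pace and stop on an object; FORCE is the grip in N (left out, the last holds). Time passes only in rows, so rows that repeat a pose let the fingers close. It gives the time, the measured TCP pose, the force, the opening and the grip force at its end, in the units of the state.
- ctrl.get_obs(): the state, without advancing time (a new reading comes with each control period).
- viewer.grab_frame(name): name is "scene" or "top" or "wrist"; returns a dict with "frame" (384x512x3 uint8, red, green, blue), "range_z" (384x512 float32, m along the optical axis (not along the pixel's ray), 0 where there is no reading), "intrinsics" (3x3 intrinsics, pixels), "T" (4x4, takes a point from camera to world coordinates). Camera axes: x right, y down, z forward; pixel columns grow to the right and rows downward; lengths in m; the calibration is good to about 2 mm. A picture is of the moment at which its call begins.
- ctrl.hand_in(): hands the job in; it is judged then, once.
Trained networks look in the newest picture that a camera, given by its name, has taken for a name from the list of things; names that differ only in an ending like _2 or _b are one class to them, and where a whole thing is asked for, a point or a joint stands for the part that bears it (a point fixed in the world has none). Each returns a list of dicts, best first, with "conf" (0 to 1); they miss things now and then, are a little off and sometimes report something else, mostly with a low value. They report only what shows in the picture. A call takes as long as a camera call. They do not tell look-alikes from the thing itself.
- viewer.silhouettes(thing, camera): "region" (384x512 bool, what is visible of it) and "centre" ([column, row] in pixels, amid what is visible of it).
- viewer.spot_point(thing, camera): "centre" ([column, row] in pixels: a listed point, or the origin of a listed thing).
The state is a dict: "time": time; "joints": joint angles; "qd": joint speeds; "tau": joint torques, N m; "ee_pos": TCP position; "tcp_rot": TCP orientation; "contact_force": force on the tool from outside, world axes, zero at the start; "torque": the same for the moment, N m; "width": opening from 0.0 (shut) to 1.0 (fully open); "grasp_force": force on a finger pad.
Only numpy, scipy, OpenCV 4.12 (cv2) and the standard library are available. Lean on these libraries where they do the work, as an engineer would, in place of code of your own. Each camera call takes 0.05 s, during which the arm holds its last target. There are 200 camera calls.

## Task

Tidy the serving-board stand: set the jam jar that is in the way upright on the worktop off the stand, and push the four leaning boards fully upright and tight together against the backstop, with their side edges squared flush against the low fence. Leave the bookend standing on the stand, square and snug against the middle of the front board with its flat face, and do not disturb the bell, timer or tumbler.

Things in the scene. Friction and masses are not known exactly. Their poses are not given: they have to be found in the camera images.
- stand: plywood stand, fixed, place and turn vary: slab 10 mm thick, own x -110 to +100, y -90 to +95 mm; origin on the worktop, z up. Upright backstop at the +x end, face at x +88, y -90 to +50, 110 high over the worktop. Low fence along -y, inner face at y -80, x -18 to +102, 55 high over the worktop. -x and +y sides open
- row (a point): point on the stand's slab (10 mm over the worktop) under the middle of the finished row: stand frame x +58, y -5 mm. The four upright, flush boards fill stand x +28 to +88 mm, y -80 to +70 mm
- board1: dark-wood serving board, 150 mm wide (own y), 100 mm tall (own z), 15 mm thick (own x), about 0.15 kg, varnished and fairly slippery (friction about 0.4), hand slot near the top; origin at the middle of its lower edge. Starts with its top leaning 0.3 to 0.5 rad towards the backstop, its foot standing out, its side edge 10 to 32 mm short of the fence; this one is nearest the backstop
- board2: dark-wood serving board, 150 mm wide (own y), 100 mm tall (own z), 15 mm thick (own x), about 0.15 kg, varnished and fairly slippery (friction about 0.4), hand slot near the top; origin at the middle of its lower edge. Starts with its top leaning 0.3 to 0.5 rad towards the backstop, its foot standing out, its side edge 10 to 32 mm short of the fence; second from the backstop
- board3: dark-wood serving board, 150 mm wide (own y), 100 mm tall (own z), 15 mm thick (own x), about 0.15 kg, varnished and fairly slippery (friction about 0.4), hand slot near the top; origin at the middle of its lower edge. Starts with its top leaning 0.3 to 0.5 rad towards the backstop, its foot standing out, its side edge 10 to 32 mm short of the fence; third from the backstop
- board4: dark-wood serving board, 150 mm wide (own y), 100 mm tall (own z), 15 mm thick (own x), about 0.15 kg, varnished and fairly slippery (friction about 0.4), hand slot near the top; origin at the middle of its lower edge. Starts with its top leaning 0.3 to 0.5 rad towards the backstop, its foot standing out, its side edge 10 to 32 mm short of the fence; the front one, farthest from the backstop
- bookend: loose plywood bookend, 0.4 kg, on the worktop, yaw within 1.2 rad of world x: foot 70 x 90 x 8 mm; upright plate 12 thick, 90 wide, 85 high, its flat outer face at own x +35 (goes against the boards); behind it a rib 18 thick in y, x -27 to +23, up to z 80 mm, to grip from above. Origin: centre of the foot's underside
- jam_jar: closed jam jar with a green lid, 62 mm diameter, 86 mm high (lid 56 mm diameter, 11 mm deep), about 0.36 kg, standing on the stand's slab in front of the leaning boards; origin at the centre of its underside, z up
- bell: bystander: counter bell, 81 mm diameter, 64 mm high, loose on the worktop; origin at the centre of its underside
- timer: bystander: round kitchen timer, 68 mm diameter, 64 mm high, loose; origin at the centre of its underside
- tumbler: bystander: clear glass tumbler, 80 mm diameter, 91 mm high, loose, behind the stand; origin at the centre of its underside
- press (a point): foot of the fixed lever juice press on the right, on the worktop (z = 0): it fills 100 mm before and 120 mm behind this point along world x, 90 mm either side along y, 0.54 m high. The worktop spans x 0.34 to 1.0 m, y -0.41 to +0.41 m; other fixed things stand beyond x 0.74 m, and a lemon 52 mm high at x 0.72, y 0.16 m
Mind the look-alikes: they are no part of the job. What is shaped like the jam_jar but red is not meant.

How it is judged:
At the end, for the whole second after the job is handed in: Boards within 0.05 rad of upright, 0.04 of square, 4 mm of the fence, 5 mm of a tight row; bookend upright on the stand within 0.07 rad of square, 6 mm of the tight row's front, 30 mm of its middle; jam jar upright on the worktop; all at rest (angle between each of board1, board2, board3, board4's own z axis and vertical below 0.05 rad and y of board1 in the frame of stand between -0.01 and -0.001 m and angle between the y axis of each of board1, board2, board3, board4 and the y axis of stand, either way round below 0.04 rad and x of board1 in the frame of stand above 0.0755 m and z of each of board1, board2, board3, board4, bookend in the frame of stand below 0.014 m and linear speed of each of board1, board2, board3, board4, bookend, jam_jar below 0.01 m/s and y of board2 in the frame of stand between -0.01 and -0.001 m and x of board2 in the frame of stand above 0.0605 m and y of board3 in the frame of stand between -0.01 and -0.001 m and x of board3 in the frame of stand above 0.0455 m and y of board4 in the frame of stand between -0.01 and -0.001 m and x of board4 in the frame of stand above 0.0305 m and x of bookend in the frame of stand above -0.013 m and y of bookend in the frame of stand between -0.035 and 0.025 m and angle between the x axis of bookend and the x axis of stand, either way round below 0.07 rad and z of bookend in the frame of stand above 0.006 m and angle between bookend's own z axis and vertical below 0.04 rad and height (world z) of jam_jar below 0.005 m and angle between jam_jar's own z axis and vertical below 0.06 rad); the robot touches nothing.
It fails at once if the bell is moved more than 20 mm (distance of bell from where it was at the start of the episode above 0.02 m).
It fails at once if the kitchen timer is moved more than 20 mm (distance of timer from where it was at the start of the episode above 0.02 m).
It fails at once if the glass tumbler is moved more than 20 mm (distance of tumbler from where it was at the start of the episode above 0.02 m).
It also fails if it takes over 64 s, if anything falls off the work surface, if the arm or the gripper's body presses on something with over 40 N, if the wrist force passes 120 N, or if a joint passes its speed limit or range.

## Working session

There is one attempt and no reset: what is moved stays moved. The work goes in short steps, Python scripts to look and compute and a shell command to move; the robot and the scene stay as the last step left them, time stands still between calls to the robot, and variables do not carry over. Pictures are saved under pics/ and viewed, at most 10 in all, crops included, and the job is handed in when it is done.

```bash
mkdir -p pics
cat > h.py <<'E'
import numpy as np, cv2
from plant import ctrl, viewer
def cloud(f):
    K=f["intrinsics"];z=f["range_z"];v,u=np.mgrid[0:384,0:512]
    p=np.stack([(u-K[0,2])/K[0,0]*z,(v-K[1,2])/K[1,1]*z,z],-1)
    w=p@f["T"][:3,:3].T+f["T"][:3,3]; w[z==0]=np.nan
    return w
def save(n,im): cv2.imwrite("pics/"+n,cv2.cvtColor(im,cv2.COLOR_RGB2BGR))
E
python3 - <<'E'
from h import *
print(ctrl.get_obs(),ctrl.grip_depth)
ims=[]
for c in ["scene","top"]:
    f=viewer.grab_frame(c);w=cloud(f);ims.append(f["frame"]);np.savez(c,w=w,im=f["frame"],K=f["intrinsics"],T=f["T"])
    print(c,f["T"][:3,3])
    for t in ["stand","row","board1","bookend","jam_jar","bell","timer","tumbler","press"]:
        try:
            for s in viewer.silhouettes(t,c)[:4]:
                q=w[s["region"]]; q=q[~np.isnan(q[:,0])]
                print(t,"sil",round(s["conf"],2),np.round(s["centre"]),np.round(np.median(q,0),3),np.round(q.min(0),3),np.round(q.max(0),3))
        except Exception as e: print(t,e)
        for s in viewer.spot_point(t,c)[:4]:
            print(t,"pt",round(s["conf"],2),np.round(s["centre"],1))
save("a.png",cv2.resize(np.vstack(ims),(450,600)) if 0 else ims[0]);save("b.png",ims[1])
E
```

```text
{'time': 0.0, 'joints': array([ 1.25099616e+00,  4.23851175e-01,  1.63069231e+00,  1.75436157e-06,
        1.08856719e+00, -1.89765971e-02]), 'qd': array([ 3.07129717e-04, -1.78823450e-03, -8.32338156e-05,  1.25186967e-03,
       -3.65335725e-04, -4.98066591e-05]), 'tau': array([-2.14808904e-03, -5.44623542e+01, -2.73673546e+01,  6.42687175e-02,
        2.26983998e-02, -1.20529776e-04]), 'ee_pos': array([0.18497932, 0.5964212 , 0.22189433]), 'tcp_rot': array([-1.28719292e-04,  1.49845641e-01,  9.88709112e-01, -7.48016310e-04]), 'contact_force': array([ 0.3885401 , -0.60412752,  0.93037405]), 'torque': array([-0.02796655,  0.0107954 ,  0.00219181]), 'grasp_force': 0.0, 'width': 0.9996779780579376} 0.0187
scene [-0.30366722 -1.09806433  0.70502136]
stand sil 0.69 [250. 208.] [0.552 0.016 0.009] [ 0.424 -0.061 -0.005] [0.862 0.266 0.11 ]
stand pt 0.9 [236.8 204.6]
row sil 0.6 [244. 204.] [0.557 0.021 0.01 ] [ 0.42  -0.061 -0.005] [0.87  0.289 0.111]
board1 sil 0.86 [236. 188.] [0.563 0.059 0.068] [ 0.471  0.005 -0.002] [0.61  0.2   0.104]
board1 sil 0.62 [248. 175.] [0.596 0.057 0.076] 
[... 2461 characters left out ...]
jam_jar pt 0.69 [245.4 237.3]
jam_jar pt 0.69 [230.6 222.8]
bell sil 0.82 [140. 204.] [0.592 0.326 0.039] [ 0.557  0.294 -0.003] [0.635 0.379 0.065]
bell pt 0.97 [140.4 201.7]
timer sil 0.72 [349. 264.] [ 0.415 -0.234  0.048] [ 0.384 -0.27   0.011] [ 0.443 -0.204  0.068]
timer sil 0.4 [139. 204.] [0.592 0.326 0.038] [0.557 0.294 0.001] [0.637 0.371 0.065]
timer pt 0.92 [349.6 261.4]
tumbler sil 0.63 [247. 128.] [0.806 0.021 0.04 ] [ 0.751 -0.023 -0.004] [0.861 0.065 0.094]
tumbler sil 0.57 [246. 224.] [0.525 0.033 0.01 ] [ 0.422 -0.056 -0.003] [0.711 0.153 0.113]
tumbler pt 0.8 [248.5 134.9]
press it knows: bell, board, bookend, jam_jar, row, stand, timer, tumbler
press pt 0.34 [138.5 260.1]
```

View pics/a.png

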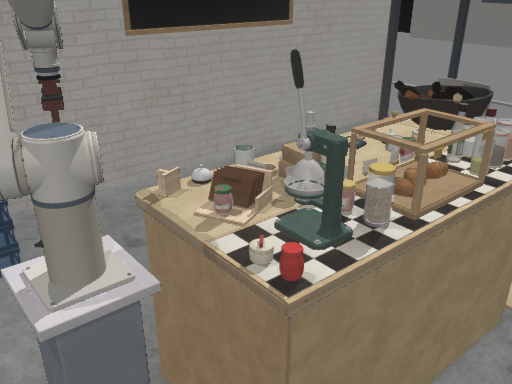

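View pics/b.png

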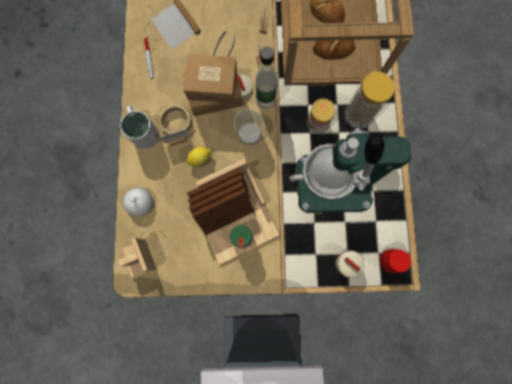

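The green-lidded jar stands on the stand at scene (223,199) and top (242,237). The look-alike is the red jar at scene (290,262) and top (396,259), so the green-lidded one is the one meant. The bookend is at top (137,258). The stand is turned about +0.45 rad. Next I confirm the jar in a crop and fit the poses.

Run:
```python
from h import *
d=np.load("top.npz");w=d["w"];im=d["im"]
s=np.load("scene.npz")
save("c.png",np.hstack([cv2.resize(im[150:275,175:285],(396,450),interpolation=2),cv2.resize(s["im"][150:275,150:260],(396,450),interpolation=2)]))
both=np.vstack([w.reshape(-1,3),s["w"].reshape(-1,3)])
def sel(P,lo,hi,x0,x1,y0,y1):
    return P[(P[:,2]>lo)&(P[:,2]<hi)&(P[:,0]>x0)&(P[:,0]<x1)&(P[:,1]>y0)&(P[:,1]<y1)]
W=w.reshape(-1,3)
for n,b in {"jarlid":(.09,.1,.44,.53,.0,.09),"slab":(.006,.014,.4,.72,-.07,.17),"fence":(.048,.062,.52,.72,-.07,.06),"bookplate":(.08,.092,.37,.52,.25,.4),"bookrib":(.076,.0815,.37,.52,.25,.4),"bookall":(.004,.1,.37,.52,.25,.4),"redlid":(.08,.1,.38,.46,-.4,-.29)}.items():
    P=sel(W,*b)
    if len(P)<4: print(n,len(P)); continue
    r=cv2.minAreaRect((P[:,:2]*1000).astype(np.float32)); print(n,len(P),np.round(r[0]),np.round(r[1]),round(r[2],1),np.round(P.mean(0),3),np.round(cv2.boxPoints(r)).tolist())
# backstop bright pts
g=im.reshape(-1,3)
P=W[(W[:,2]>.1)&(W[:,2]<.116)&(g[:,0]>140)&(W[:,0]>.55)&(W[:,0]<.72)&(W[:,1]<.2)&(W[:,1]>-.05)]
r=cv2.minAreaRect((P[:,:2]*1000).astype(np.float32));print("backstop",len(P),r)
```

```text
jarlid 393 [491.  45.] [53. 55.] 88.6 [0.491 0.045 0.095] [[463.0, 19.0], [518.0, 18.0], [519.0, 71.0], [464.0, 72.0]]
slab 1851 [539.  85.] [198. 220.] 25.2 [0.511 0.042 0.009] [[403.0, 142.0], [497.0, -56.0], [676.0, 28.0], [582.0, 227.0]]
fence 256 [615.  40.] [113.  81.] 24.7 [0.613 0.017 0.054] [[547.0, 54.0], [581.0, -20.0], [683.0, 27.0], [649.0, 101.0]]
bookplate 225 [443. 325.] [89. 60.] 21.8 [0.45  0.309 0.083] [[390.0, 337.0], [413.0, 281.0], [495.0, 314.0], [472.0, 370.0]]
bookrib 146 [442. 326.] [87. 62.] 21.8 [0.441 0.326 0.079] [[390.0, 338.0], [413.0, 281.0], [494.0, 313.0], [471.0, 370.0]]
bookall 959 [440. 324.] [103. 148.] 16.4 [0.442 0.32  0.044] [[370.0, 380.0], [412.0, 238.0], [510.0, 267.0], [469.0, 409.0]]
redlid 403 [ 421. -350.] [54. 52.] 88.3 [ 0.421 -0.35   0.086] [[394.0, -377.0], [446.0, -378.0], [448.0, -324.0], [396.0, -323.0]]
backstop 258 ((653.318115234375, 92.51324462890625), (13.431746482849121, 139.07888793945312), 25.03860855102539)
```

View pics/c.png

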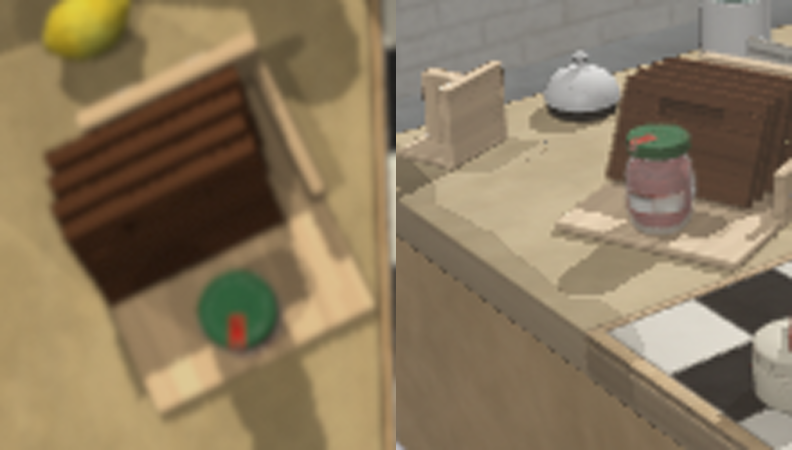

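The crop shows the green-lidded jam jar standing on the slab in front of the four leaning dark boards, so that is the jar to move. Stand fit: origin (0.559, 0.071), yaw 0.436; the slab corners agree to 2 mm. Bookend: origin about (0.441, 0.330), yaw −1.19.

```bash
cat >> h.py <<'E'
SO=np.array([.559,.0708]);SY=.437
def R2(a): return np.array([[np.cos(a),-np.sin(a)],[np.sin(a),np.cos(a)]])
def s2w(x,y): return SO+R2(SY)@np.array([x,y])
def w2s(P): return (np.asarray(P)[...,:2]-SO)@R2(SY)
def plan(*wps):
    """wps: (x,y,z,tool-y yaw), world; prints shifts from one to the next (tool down)"""
    o=ctrl.get_obs();w,a,b,c=o["tcp_rot"]
    yv=np.array([2*(a*b-w*c),1-2*(a*a+c*c)])
    p=o["ee_pos"].copy();yaw=np.arctan2(yv[1],yv[0])
    print("at",np.round(p,4),round(yaw,3),"t",round(o["time"],2),"w",round(o["width"]*8.78,2),"F",np.round(o["contact_force"],1),"J",np.round(o["joints"],2))
    for x,y,z,t in wps:
        d=np.array([x,y])-p[:2]; ey=np.array([np.cos(yaw),np.sin(yaw)]); ex=np.array([-ey[1],ey[0]])
        dt=(t-yaw+np.pi)%(2*np.pi)-np.pi
        print("tx %.2f ty %.2f tz %.2f twist %.3f  d=%.0fmm rows>=%d"%(100*d@ex,100*d@ey,100*(p[2]-z),-dt,1000*np.hypot(*d),max(np.hypot(np.hypot(*d),p[2]-z)/.0417,abs(dt)/.125)+1))
        p=np.array([x,y,z]);yaw=t
E
python3 - <<'E'
from h import *
d=np.load("top.npz");w=d["w"].reshape(-1,3);g=d["im"].reshape(-1,3).astype(int)
s=w2s(w);m=(g[:,0]<110)&(g[:,0]>g[:,1]+15)&(w[:,2]>.014)&(abs(s[:,0])<90)&(abs(s[:,1])<.11)&(s[:,0]>-.1)&(s[:,0]<.1)
for z in np.arange(.015,.11,.01):
    k=m&(abs(w[:,2]-z)<.005)
    if k.sum()>5: print(round(z,3),k.sum(),np.round(np.percentile(s[k],5,0),3),np.round(np.percentile(s[k],95,0),3))
plan((.491,.045,.16,2.007),(.491,.045,.036,2.007),(.491,.045,.17,2.007),(.42,-.115,.17,2.007),(.42,-.115,.027,2.007))
E
```

```text
0.015 21 [-0.023 -0.046] [-0.021  0.063]
0.025 102 [-0.022 -0.08 ] [0.015 0.085]
0.035 135 [-0.017 -0.049] [-0.011  0.086]
0.045 122 [-0.012 -0.059] [-0.005  0.084]
0.055 143 [-0.007 -0.082] [0.067 0.082]
0.065 164 [-0.002 -0.055] [0.02  0.086]
0.075 226 [ 0.005 -0.051] [0.019 0.079]
0.085 97 [ 0.01  -0.057] [0.024 0.088]
0.095 382 [ 0.016 -0.051] [0.067 0.084]
0.105 1304 [ 0.023 -0.055] [0.085 0.078]
at [0.1851 0.5969 0.2227] 1.27 t 1.8 w 8.8 F [-0.   0.2 -0.5] J [ 1.25  0.42  1.63  0.    1.09 -0.02]
tx -45.57 ty -43.65 tz 6.27 twist -0.737  d=631mm rows>=16
tx 0.00 ty 0.00 tz 12.40 twist -0.000  d=0mm rows>=3
tx 0.00 ty 0.00 tz -13.40 twist -0.000  d=0mm rows>=4
tx 13.20 ty -11.50 tz 0.00 twist -0.000  d=175mm rows>=5
tx 0.00 ty 0.00 tz 14.30 twist -0.000  d=0mm rows>=4
```

```bash
A='{"tx":-11.4,"ty":-10.9,"tz":0,"hand":8.78}'
python3 -m inch '[{"tx":-4,"ty":-4,"hand":8.78},{"tx":-6.5,"ty":-6.5,"hand":8.78},{"tx":-9,"ty":-9,"hand":8.78},{"tx":-12,"ty":-11.5,"hand":8.78},{"tx":-14.5,"ty":-14,"hand":8.78}]'
python3 -m inch '[{"tx":-3,"ty":-2.8,"hand":8.78},{"tx":-6,"ty":-5.6,"hand":8.78},{"tx":-9,"ty":-8.5,"hand":8.78},{"tx":-11.8,"ty":-11.3,"hand":8.78},{"tx":-14.5,"ty":-14,"hand":8.78}]'
python3 -m inch '[{"tx":-4,"ty":-4,"twist":-0.12,"hand":8.78},{"tx":-8,"ty":-8,"twist":-0.24,"tz":2,"hand":8.78},{"tx":-12,"ty":-12,"twist":-0.36,"tz":4,"hand":8.78},{"tx":-15,"ty":-14,"twist":-0.48,"tz":5,"hand":8.78},{"tx":-16.5,"ty":-15.6,"twist":-0.6,"tz":6.2,"hand":8.78}]'
python3 -m inch '[{"twist":-0.12,"hand":8.78},{"twist":-0.137,"hand":8.78},{"twist":-0.137,"hand":8.78}]'
python3 - <<'E'
from h import *
f=viewer.grab_frame("wrist");save("w.png",f["frame"])
w=cloud(f).reshape(-1,3);k=(w[:,2]>.09)&(w[:,2]<.1)&(np.hypot(w[:,0]-.491,w[:,1]-.045)<.05)
print(k.sum(), cv2.minEnclosingCircle((w[k][:,:2]*1000).astype(np.float32)) if k.any() else 0)
plan((.491,.045,.16,2.007),(.491,.045,.036,2.007))
E
```

```text
0 0
at [0.1851 0.5969 0.2227] 1.27 t 1.85 w 8.8 F [ 0.  -0.1 -0.5] J [ 1.25  0.42  1.63  0.    1.09 -0.02]
tx -45.57 ty -43.65 tz 6.27 twist -0.737  d=631mm rows>=16
tx 0.00 ty 0.00 tz 12.40 twist -0.000  d=0mm rows>=3$[0]: bad value
$[0]: bad value
$[0]: bad value
$[0]: bad value
```

```bash
python3 -m inch '[{"tx":-4,"ty":-4,"tz":0,"twist":0,"hand":8.7}]' || python3 -m inch '[{"tx":-4,"ty":-4,"hand":8.7}]' ; python3 -m inch '[{"tx":-3,"ty":-3,"tz":0,"twist":0,"hand":8.78}]'; python3 -m inch --help | head -20
```

```text
time: 1.93
ee_pos: [0.2031, 0.5645, 0.223]
tcp_rot: [-0.0, 0.148, 0.989, 0.002]
contact_force: [0.1, 0.1, 0.5]
width: 0.993
grasp_force: 0.0
time: 2.02
ee_pos: [0.2237, 0.5235, 0.2224]
tcp_rot: [0.0, 0.148, 0.989, 0.0]
contact_force: [0.7, 0.4, 1.3]
width: 0.999
grasp_force: 0.0invalid input: not JSON, or not a number
```

```bash
python3 -m inch '[{"tx":-3,"ty":-2.8,"tz":0,"twist":0,"hand":8.78},{"tx":-6,"ty":-5.6,"tz":0,"twist":0,"hand":8.78},{"tx":-9,"ty":-8.5,"tz":0,"twist":0,"hand":8.78},{"tx":-11.8,"ty":-11.3,"tz":0,"twist":0,"hand":8.78},{"tx":-14.5,"ty":-14,"tz":0,"twist":0,"hand":8.78}]' | head -2
python3 -m inch '[{"tx":-3,"ty":-2.8,"tz":1,"twist":-0.12,"hand":8.78},{"tx":-6,"ty":-5.6,"tz":2,"twist":-0.24,"hand":8.78},{"tx":-9,"ty":-8.5,"tz":3,"twist":-0.36,"hand":8.78},{"tx":-11.8,"ty":-11.3,"tz":4,"twist":-0.48,"hand":8.78},{"tx":-14.5,"ty":-14,"tz":5,"twist":-0.6,"hand":8.78}]' | head -2
python3 - <<'E'
from h import *
plan((.491,.045,.16,2.007),(.491,.045,.036,2.007))
E
```

```text
time: 2.43
ee_pos: [0.3215, 0.3447, 0.2229]
time: 2.85
ee_pos: [0.4067, 0.192, 0.1795]
at [0.4067 0.192  0.1795] 1.811 t 2.85 w 8.79 F [ 0.4 -0.2  0.1] J [ 0.41  0.23  2.04  0.    0.87 -1.4 ]
tx -4.68 ty -16.28 tz 1.95 twist -0.196  d=169mm rows>=5
tx 0.00 ty 0.00 tz 12.40 twist -0.000  d=0mm rows>=3
```

```bash
python3 -m inch '[{"tx":-1,"ty":-3.5,"tz":0.4,"twist":-0.1,"hand":8.78},{"tx":-2,"ty":-7,"tz":0.8,"twist":-0.15,"hand":8.78},{"tx":-3,"ty":-10.5,"tz":1.2,"twist":-0.15,"hand":8.78},{"tx":-4,"ty":-14,"tz":1.5,"twist":-0.15,"hand":8.78},{"tx":-4,"ty":-14,"tz":1.5,"twist":-0.15,"hand":8.78}]' | head -2
python3 -m inch '[{"tx":0,"ty":0,"tz":0,"twist":0,"hand":8.78}]' | head -2
python3 - <<'E'
from h import *
f=viewer.grab_frame("wrist");save("w.png",f["frame"])
w=cloud(f).reshape(-1,3);k=(w[:,2]>.09)&(w[:,2]<.1)&(np.hypot(w[:,0]-.491,w[:,1]-.045)<.05)
print(k.sum(), cv2.minEnclosingCircle((w[k][:,:2]*1000).astype(np.float32)) if k.any() else 0)
plan((.491,.045,.16,2.007),(.491,.045,.036,2.007))
E
```

```text
time: 3.27
ee_pos: [0.4804, 0.0624, 0.1644]
time: 3.35
ee_pos: [0.4781, 0.0651, 0.1644]
4128 ((490.9541931152344, 44.22081756591797), 28.22731590270996)
at [0.4774 0.0662 0.1644] 1.954 t 3.4 w 8.77 F [-0.3 -0.1 -0.5] J [ 0.11  0.3   1.99  0.    0.86 -1.84]
tx -0.47 ty -2.47 tz 0.44 twist -0.053  d=25mm rows>=1
tx 0.00 ty 0.00 tz 12.40 twist -0.000  d=0mm rows>=3
```

```bash
python3 -m inch '[{"tx":-0.5,"ty":-2.5,"tz":0.4,"twist":-0.05,"hand":8.78},{"tx":-0.5,"ty":-2.5,"tz":3.5,"twist":-0.05,"hand":8.78},{"tx":-0.5,"ty":-2.5,"tz":7,"twist":-0.05,"hand":8.78},{"tx":-0.5,"ty":-2.5,"tz":10.5,"twist":-0.05,"hand":8.78},{"tx":-0.5,"ty":-2.5,"tz":12.8,"twist":-0.05,"hand":8.78}]' | head -4
python3 -m inch '[{"tx":0,"ty":0,"tz":0,"twist":0,"hand":8.78},{"tx":0,"ty":0,"tz":0,"twist":0,"hand":5.5},{"tx":0,"ty":0,"tz":0,"twist":0,"hand":5.5},{"tx":0,"ty":0,"tz":0,"twist":0,"hand":5.5},{"tx":0,"ty":0,"tz":0,"twist":0,"hand":5.5}]' 20
python3 -m inch '[{"tx":0,"ty":0,"tz":0,"twist":0,"hand":5.5},{"tx":0,"ty":0,"tz":-0.5,"twist":0,"hand":5.5},{"tx":0,"ty":0,"tz":-2,"twist":0,"hand":5.5},{"tx":0,"ty":0,"tz":-4,"twist":0,"hand":5.5},{"tx":0,"ty":0,"tz":-7,"twist":0,"hand":5.5}]'
python3 - <<'E'
from h import *
plan((.42,-.115,.11,2.007),(.42,-.115,.028,2.007))
E
```

```text
time: 3.82
ee_pos: [0.4898, 0.0467, 0.0344]
tcp_rot: [-0.001, -0.217, 0.976, 0.0]
contact_force: [-0.8, 0.1, 0.5]
time: 4.23
ee_pos: [0.4927, 0.0457, 0.0382]
tcp_rot: [0.002, -0.216, 0.976, -0.0]
contact_force: [0.9, -0.2, -0.4]
width: 0.734
grasp_force: 0.0
time: 4.65
ee_pos: [0.4894, 0.0451, 0.1058]
tcp_rot: [-0.002, -0.216, 0.976, 0.0]
contact_force: [0.4, 0.3, -3.1]
width: 0.673
grasp_force: 20.0
at [0.4894 0.0451 0.1058] 2.006 t 4.65 w 5.91 F [ 0.4  0.3 -3.1] J [ 0.07  0.41  2.    0.    0.74 -1.94]
tx 13.04 ty -11.60 tz -0.42 twist -0.001  d=175mm rows>=5
tx 0.00 ty 0.00 tz 8.20 twist -0.000  d=0mm rows>=2
```

```bash
python3 -m inch '[{"tx":2.6,"ty":-2.3,"tz":0,"twist":0,"hand":5.5},{"tx":5.2,"ty":-4.6,"tz":0,"twist":0,"hand":5.5},{"tx":7.8,"ty":-7,"tz":0,"twist":0,"hand":5.5},{"tx":10.4,"ty":-9.3,"tz":0,"twist":0,"hand":5.5},{"tx":13,"ty":-11.6,"tz":0,"twist":0,"hand":5.5}]' | head -2
python3 -m inch '[{"tx":0,"ty":0,"tz":1,"twist":0,"hand":5.5},{"tx":0,"ty":0,"tz":3,"twist":0,"hand":5.5},{"tx":0,"ty":0,"tz":5.5,"twist":0,"hand":5.5},{"tx":0,"ty":0,"tz":7,"twist":0,"hand":5.5},{"tx":0,"ty":0,"tz":7,"twist":0,"hand":5.5}]'
python3 - <<'E'
from h import *
w=cloud(viewer.grab_frame("scene"));k=viewer.silhouettes("jam_jar","scene")
for s in k:
    q=w[s["region"]];q=q[~np.isnan(q[:,0])];print(round(s["conf"],2),np.round(np.percentile(q,2,0),3),np.round(np.percentile(q,98,0),3))
plan((.42,-.115,.028,2.007))
E
```

```text
time: 5.07
ee_pos: [0.4214, -0.1158, 0.1069]
time: 5.48
ee_pos: [0.4205, -0.1141, 0.0345]
tcp_rot: [-0.002, -0.216, 0.976, 0.001]
contact_force: [-0.7, 0.4, -3.7]
width: 0.67
grasp_force: 20.0
0.88 [ 0.389 -0.148  0.01 ] [ 0.43  -0.101  0.093]
0.69 [ 0.391 -0.385  0.002] [ 0.443 -0.331  0.087]
at [ 0.4221 -0.1144  0.0365] 2.006 t 5.58 w 5.9 F [ 0.1 -0.8 -4.1] J [-0.29  0.5   2.13  0.    0.51 -2.3 ]
tx 0.22 ty 0.04 tz 0.85 twist -0.001  d=2mm rows>=1
```

```bash
python3 -m inch '[{"tx":0,"ty":0,"tz":0.4,"twist":0,"hand":5.5},{"tx":0,"ty":0,"tz":0.6,"twist":0,"hand":5.5},{"tx":0,"ty":0,"tz":0.7,"twist":0,"hand":5.5},{"tx":0,"ty":0,"tz":0.7,"twist":0,"hand":5.5}]'
python3 -m inch '[{"tx":0,"ty":0,"tz":0.2,"twist":0,"hand":5.5},{"tx":0,"ty":0,"tz":0.2,"twist":0,"hand":5.5}]'
```

```text
time: 5.92
ee_pos: [0.4228, -0.1146, 0.0298]
tcp_rot: [0.0, -0.216, 0.976, -0.0]
contact_force: [-0.1, -0.2, -3.5]
width: 0.673
grasp_force: 20.0
time: 6.08
ee_pos: [0.423, -0.1147, 0.0281]
tcp_rot: [0.0, -0.216, 0.976, -0.0]
contact_force: [-1.0, 1.8, 5.3]
width: 0.67
grasp_force: 20.0
```

```bash
python3 -m inch '[{"tx":0,"ty":0,"tz":0,"twist":0,"hand":8.78},{"tx":0,"ty":0,"tz":0,"twist":0,"hand":8.78},{"tx":0,"ty":0,"tz":0,"twist":0,"hand":8.78},{"tx":0,"ty":0,"tz":-1,"twist":0,"hand":8.78},{"tx":0,"ty":0,"tz":-4,"twist":0,"hand":8.78}]' | head -5
python3 -m inch '[{"tx":0,"ty":0,"tz":-4,"twist":0,"hand":8.78},{"tx":0,"ty":0,"tz":-8,"twist":0,"hand":8.78},{"tx":0,"ty":1,"tz":-10,"twist":0.12,"hand":8.78},{"tx":0,"ty":4,"tz":-10,"twist":0.24,"hand":8.78},{"tx":0,"ty":8,"tz":-10,"twist":0.36,"hand":8.78}]' | head -2
python3 - <<'E'
from h import *
plan((.44,.332,.17,.38))
E
```

```text
time: 6.5
ee_pos: [0.4204, -0.114, 0.0659]
tcp_rot: [-0.003, -0.216, 0.976, 0.002]
contact_force: [-0.2, -0.0, 0.3]
width: 0.986
time: 6.92
ee_pos: [0.3923, -0.0457, 0.17]
at [ 0.3923 -0.0457  0.17  ] 1.648 t 6.92 w 8.79 F [0.1 0.6 1. ] J [-0.15  0.16  2.16 -0.    0.81 -1.79]
tx -7.68 ty 37.29 tz -0.00 twist 1.268  d=381mm rows>=11
```

```bash
python3 -m inch '[{"tx":-0.8,"ty":3.7,"tz":0,"twist":0.12,"hand":8.78},{"tx":-1.6,"ty":7.4,"tz":0,"twist":0.24,"hand":8.78},{"tx":-2.4,"ty":11.1,"tz":0,"twist":0.36,"hand":8.78},{"tx":-3.2,"ty":14.8,"tz":0,"twist":0.48,"hand":8.78},{"tx":-3.9,"ty":18.5,"tz":0,"twist":0.6,"hand":8.78}]' | head -2
python3 - <<'E'
from h import *
plan((.44,.332,.17,.38))
E
```

```text
time: 7.33
ee_pos: [0.4115, 0.1233, 0.1684]
at [0.4115 0.1233 0.1684] 1.141 t 7.33 w 8.76 F [ 0.3  0.6 -0.5] J [ 0.26  0.22  2.09 -0.    0.83 -0.88]
tx 6.12 ty 20.16 tz -0.16 twist 0.761  d=211mm rows>=7
```

```bash
python3 -m inch '[{"tx":1.2,"ty":3.7,"tz":0,"twist":0.12,"hand":8.78},{"tx":2.3,"ty":7.4,"tz":0,"twist":0.24,"hand":8.78},{"tx":3.5,"ty":11.1,"tz":0,"twist":0.36,"hand":8.78},{"tx":4.6,"ty":14.8,"tz":0,"twist":0.48,"hand":8.78},{"tx":5.7,"ty":18,"tz":0,"twist":0.6,"hand":8.78}]' | head -2
python3 -m inch '[{"tx":0,"ty":0,"tz":0,"twist":0.08,"hand":8.78},{"tx":0,"ty":0,"tz":0,"twist":0.08,"hand":8.78}]' | head -2
python3 - <<'E'
from h import *
f=viewer.grab_frame("wrist");save("w2.png",f["frame"])
w=cloud(f).reshape(-1,3);b=(w[:,0]>.37)&(w[:,0]<.52)&(w[:,1]>.25)&(w[:,1]<.4)
for lo,hi in((.082,.09),(.076,.082),(.004,.012)):
    P=w[b&(w[:,2]>lo)&(w[:,2]<hi)]
    if len(P)>20: print(lo,len(P),cv2.minAreaRect((P[:,:2]*1000).astype(np.float32)))
plan((.44,.332,.17,.38))
E
```

```text
time: 7.75
ee_pos: [0.4338, 0.3112, 0.1684]
time: 7.92
ee_pos: [0.4337, 0.311, 0.168]
0.082 1511 ((446.21417236328125, 316.80389404296875), (89.79805755615234, 42.222991943359375), 22.804794311523438)
0.076 1639 ((452.091796875, 315.6331787109375), (72.04962158203125, 70.73583984375), 76.39025115966797)
0.004 4095 ((439.29010009765625, 333.7550354003906), (90.03460693359375, 60.456111907958984), 22.67926788330078)
at [0.4334 0.3095 0.1678] 0.49 t 7.97 w 8.76 F [ 0.3  0.3 -0.5] J [ 0.6   0.36  1.88 -0.    0.9   0.11]
tx 1.67 ty 1.64 tz -0.22 twist 0.110  d=23mm rows>=1
```

View pics/w2.png

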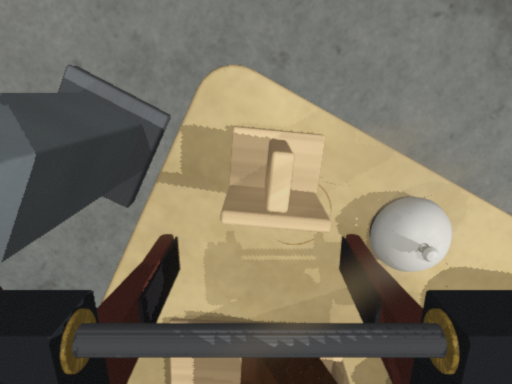

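The picture shows the bookend at (275,175): its rib is at (280,175) and its flat plate is towards the bottom, at (275,215). The bell at (410,235) is clear of the fingers. Next I descend on the rib.

```bash
python3 -m inch '[{"tx":1.6,"ty":1.6,"tz":0,"twist":0.095,"hand":6},{"tx":1.6,"ty":1.6,"tz":3,"twist":0.095,"hand":6},{"tx":1.6,"ty":1.6,"tz":6,"twist":0.095,"hand":6},{"tx":1.6,"ty":1.6,"tz":9,"twist":0.095,"hand":6},{"tx":1.6,"ty":1.6,"tz":11.5,"twist":0.095,"hand":6}]' | head -2
python3 -m inch '[{"tx":0,"ty":0,"tz":1.5,"twist":0,"hand":5},{"tx":0,"ty":0,"tz":1.9,"twist":0,"hand":5},{"tx":0,"ty":0,"tz":1.9,"twist":0,"hand":1},{"tx":0,"ty":0,"tz":1.9,"twist":0,"hand":1},{"tx":0,"ty":0,"tz":1.9,"twist":0,"hand":1}]' 55
python3 -m inch '[{"tx":0,"ty":0,"tz":0,"twist":0,"hand":1},{"tx":0,"ty":0,"tz":0,"twist":0,"hand":1},{"tx":0,"ty":0,"tz":0,"twist":0,"hand":1},{"tx":0,"ty":0,"tz":0,"twist":0,"hand":1}]' 55
python3 - <<'E'
from h import *
plan((.44,.331,.034,.396))
E
```

```text
time: 8.38
ee_pos: [0.44, 0.329, 0.0514]
time: 8.8
ee_pos: [0.4414, 0.3308, 0.0349]
tcp_rot: [0.0, 0.556, 0.831, 0.001]
contact_force: [0.7, -0.1, -0.5]
width: 0.38
grasp_force: 0.0
time: 9.13
ee_pos: [0.4412, 0.3311, 0.0345]
tcp_rot: [0.0, 0.556, 0.831, 0.001]
contact_force: [1.1, -1.0, 7.9]
width: 0.203
grasp_force: 55.0
at [0.4412 0.3311 0.0345] 0.392 t 9.13 w 1.78 F [ 1.1 -1.   7.9] J [ 0.62  0.6   1.89 -0.    0.65  0.23]
tx 0.03 ty -0.11 tz 0.05 twist -0.004  d=1mm rows>=1
```

```bash
python3 -m inch '[{"tx":0,"ty":0,"tz":-2,"twist":0,"hand":1},{"tx":0,"ty":0,"tz":-5,"twist":0,"hand":1},{"tx":0,"ty":0,"tz":-8,"twist":0,"hand":1},{"tx":0,"ty":0,"tz":-11,"twist":0,"hand":1},{"tx":0,"ty":0,"tz":-12.5,"twist":0,"hand":1}]'
python3 - <<'E'
from h import *
a=s2w(-.074,-.005)
plan((*a,.16,2.008),(*a,.048,2.008))
E
```

```text
time: 9.55
ee_pos: [0.4412, 0.3314, 0.1615]
tcp_rot: [0.0, 0.556, 0.831, 0.001]
contact_force: [1.5, -0.5, -4.9]
width: 0.202
grasp_force: 55.0
at [0.4412 0.3314 0.1615] 0.392 t 9.55 w 1.77 F [ 1.5 -0.5 -4.9] J [0.62 0.4  1.84 0.   0.9  0.23]
tx -29.41 ty -6.43 tz 0.15 twist -1.616  d=301mm rows>=13
tx 0.00 ty 0.00 tz 11.20 twist -0.000  d=0mm rows>=3
```

```bash
python3 -m inch '[{"tx":-2,"ty":-0.4,"tz":0,"twist":-0.12,"hand":1},{"tx":-5,"ty":-1,"tz":0,"twist":-0.24,"hand":1},{"tx":-8,"ty":-1.7,"tz":0,"twist":-0.36,"hand":1},{"tx":-11,"ty":-2.4,"tz":0,"twist":-0.48,"hand":1},{"tx":-13,"ty":-3,"tz":0,"twist":-0.6,"hand":1}]' | head -2
python3 - <<'E'
from h import *
a=s2w(-.074,-.005)
plan((*a,.16,2.008),(*a,.048,2.008))
E
```

```text
time: 9.97
ee_pos: [0.4617, 0.1968, 0.1581]
at [0.4617 0.1968 0.1581] 0.998 t 9.97 w 1.79 F [ 0.5 -0.4 -5.8] J [ 0.38  0.34  1.95 -0.    0.86 -0.62]
tx -11.50 ty -11.84 tz -0.19 twist -1.010  d=165mm rows>=9
tx 0.00 ty 0.00 tz 11.20 twist -0.000  d=0mm rows>=3
```

```bash
python3 -m inch '[{"tx":-2,"ty":-2,"tz":0,"twist":-0.12,"hand":1},{"tx":-4,"ty":-4,"tz":0,"twist":-0.24,"hand":1},{"tx":-6,"ty":-6,"tz":0,"twist":-0.36,"hand":1},{"tx":-8.5,"ty":-8.5,"tz":0,"twist":-0.48,"hand":1},{"tx":-10.8,"ty":-11,"tz":0,"twist":-0.6,"hand":1}]' | head -2
python3 -m inch '[{"tx":0,"ty":0,"tz":0,"twist":-0.12,"hand":1},{"tx":0,"ty":0,"tz":0,"twist":-0.24,"hand":1},{"tx":0,"ty":0,"tz":0,"twist":-0.36,"hand":1},{"tx":0,"ty":0,"tz":0,"twist":-0.39,"hand":1},{"tx":0,"ty":0,"tz":0,"twist":-0.39,"hand":1}]' | head -2
python3 - <<'E'
from h import *
a=s2w(-.074,-.005)
plan((*a,.16,2.008),(*a,.048,2.008))
d=cloud(viewer.grab_frame("top")).reshape(-1,3)
b=(d[:,2]>.185)&(d[:,2]<.225)&(abs(d[:,0]-.49)<.1)&(abs(d[:,1]-.03)<.1)
print(b.sum())
E
```

```text
time: 10.38
ee_pos: [0.4918, 0.0491, 0.1582]
time: 10.8
ee_pos: [0.4915, 0.0502, 0.1581]
at [0.4915 0.0502 0.1581] 1.974 t 10.8 w 1.81 F [ 0.2 -0.1 -4.2] J [ 0.08  0.33  1.96  0.    0.85 -1.9 ]
tx 0.36 ty -1.50 tz -0.19 twist -0.034  d=15mm rows>=1
tx 0.00 ty 0.00 tz 11.20 twist -0.000  d=0mm rows>=3
0
```

```bash
python3 -m inch '[{"tx":0.1,"ty":-1.5,"tz":0,"twist":-0.034,"hand":1},{"tx":0.1,"ty":-1.5,"tz":3,"twist":-0.034,"hand":1},{"tx":0.1,"ty":-1.5,"tz":6,"twist":-0.034,"hand":1},{"tx":0.1,"ty":-1.5,"tz":9,"twist":-0.034,"hand":1},{"tx":0.1,"ty":-1.5,"tz":10,"twist":-0.034,"hand":1}]' | head -2
python3 -m inch '[{"tx":0,"ty":0,"tz":0.5,"twist":0,"hand":1},{"tx":0,"ty":0,"tz":0.8,"twist":0,"hand":1},{"tx":0,"ty":0,"tz":0.8,"twist":0,"hand":1}]'
python3 - <<'E'
from h import *
f=viewer.grab_frame("scene");save("d.png",cv2.resize(f["frame"][130:250,160:310],(750,600),interpolation=2))
plan((*s2w(-.074,-.005),.048,2.008)); print(w2s(ctrl.get_obs()["ee_pos"]))
E
```

```text
time: 11.27
ee_pos: [0.4946, 0.0361, 0.0552]
time: 11.52
ee_pos: [0.4978, 0.0363, 0.051]
tcp_rot: [0.0, -0.216, 0.976, -0.0]
contact_force: [-0.1, -0.3, -4.8]
width: 0.203
grasp_force: 55.0
at [0.4981 0.0363 0.0515] 2.007 t 11.57 w 1.79 F [-0.1 -0.2 -4.8] J [ 0.05  0.52  2.   -0.    0.62 -1.96]
tx 0.43 ty 0.05 tz 0.35 twist -0.001  d=4mm rows>=1
[-0.06973466 -0.00547389]
```

View pics/d.png

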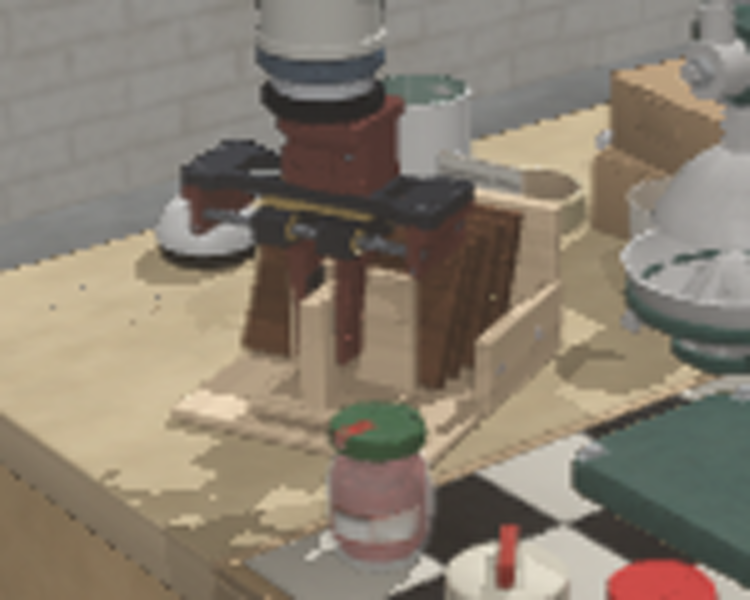

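The jar stands upright on the worktop at (380,500). The bookend hangs just over the slab, its face towards the front board. Now I lower it and push.

```bash
python3 -m inch '[{"tx":-0.5,"ty":0,"tz":0.3,"twist":0,"hand":1},{"tx":-1,"ty":0,"tz":0.3,"twist":0,"hand":1},{"tx":-1.5,"ty":0,"tz":0.3,"twist":0,"hand":1},{"tx":-2,"ty":0,"tz":0.3,"twist":0,"hand":1},{"tx":-2.5,"ty":0,"tz":0.3,"twist":0,"hand":1}]'
python3 -m inch '[{"tx":-0.5,"ty":0,"tz":0,"twist":0,"hand":1},{"tx":-1,"ty":0,"tz":0,"twist":0,"hand":1},{"tx":-1.5,"ty":0,"tz":0,"twist":0,"hand":1},{"tx":-2,"ty":0,"tz":0,"twist":0,"hand":1}]'
python3 - <<'E'
from h import *
o=ctrl.get_obs();print(w2s(o["ee_pos"]),o["contact_force"],R2(-SY)@o["contact_force"][:2])
E
```

```text
time: 11.98
ee_pos: [0.52, 0.0469, 0.0476]
tcp_rot: [-0.0, -0.216, 0.976, -0.0]
contact_force: [-2.9, -1.3, -5.1]
width: 0.204
grasp_force: 55.0
time: 12.32
ee_pos: [0.5382, 0.0554, 0.0473]
tcp_rot: [-0.0, -0.216, 0.976, 0.0]
contact_force: [-1.7, -1.9, -5.9]
width: 0.206
grasp_force: 55.0
[-0.02540327 -0.00514747] [-1.70620025 -1.93862605 -5.88271203] [-2.36633249 -1.03434076]
```

```bash
python3 -m inch '[{"tx":-0.4,"ty":0,"tz":0,"twist":0,"hand":1},{"tx":-0.8,"ty":0,"tz":0,"twist":0,"hand":1},{"tx":-1.1,"ty":0,"tz":0,"twist":0,"hand":1},{"tx":-1.3,"ty":0,"tz":0,"twist":0,"hand":1}]' | sed -n 2,4p
python3 -m inch '[{"tx":-0.1,"ty":0,"tz":0,"twist":0,"hand":1},{"tx":-0.2,"ty":0,"tz":0,"twist":0,"hand":1}]' | sed -n 2,4p
python3 - <<'E'
from h import *
o=ctrl.get_obs();print(w2s(o["ee_pos"]),R2(-SY)@o["contact_force"][:2])
f=viewer.grab_frame("top");w=cloud(f).reshape(-1,3);g=f["frame"].reshape(-1,3).astype(int);s=w2s(w)
m=(g[:,0]<120)&(g[:,0]>g[:,1]+15)&(abs(w[:,2]-.11)<.012)&(abs(s[:,1])<.12)&(abs(s[:,0])<.1)
print(m.sum(),np.round(np.percentile(s[m],[3,50,97],0),3))
for a in range(-10,95,5):
    k=m&(s[:,0]*1000>a)&(s[:,0]*1000<a+5)
    if k.sum()>3: print(a,k.sum(),np.round(np.percentile(s[k,1],[2,98]),3))
E
```

```text
ee_pos: [0.5504, 0.0609, 0.0476]
tcp_rot: [0.0, -0.216, 0.976, -0.0]
contact_force: [-1.5, -0.7, -6.3]
ee_pos: [0.5517, 0.0616, 0.0475]
tcp_rot: [-0.0, -0.216, 0.976, -0.0]
contact_force: [-3.0, -0.8, -5.3]
[-0.0105659  -0.00526208] [-3.04765165  0.56455075]
3 [[ 0.087 -0.088]
 [ 0.087 -0.074]
 [ 0.087 -0.072]]
```

```bash
python3 -m inch '[{"tx":-0.1,"ty":0,"tz":0,"twist":0,"hand":1},{"tx":-0.2,"ty":0,"tz":0,"twist":0,"hand":1},{"tx":-0.2,"ty":0,"tz":0,"twist":0,"hand":1}]' | sed -n 2,4p
python3 -m inch '[{"tx":-0.1,"ty":0,"tz":0,"twist":0,"hand":1},{"tx":-0.2,"ty":0,"tz":0,"twist":0,"hand":1},{"tx":-0.2,"ty":0,"tz":0,"twist":0,"hand":1}]' | sed -n 2,4p
```

```text
ee_pos: [0.5535, 0.0624, 0.0475]
tcp_rot: [-0.0, -0.216, 0.976, 0.0]
contact_force: [-1.9, -0.6, -6.0]
ee_pos: [0.5534, 0.0627, 0.0473]
tcp_rot: [-0.002, -0.216, 0.976, 0.0]
contact_force: [-7.3, -3.7, -2.3]
```

```bash
python3 -m inch '[{"tx":0.2,"ty":0,"tz":0.2,"twist":0,"hand":1},{"tx":0.2,"ty":0,"tz":0.3,"twist":0,"hand":1},{"tx":0.2,"ty":0,"tz":0.3,"twist":0,"hand":1}]' | sed -n 2,4p
python3 -m inch '[{"tx":0,"ty":0,"tz":0.1,"twist":0,"hand":1},{"tx":0,"ty":0,"tz":0.2,"twist":0,"hand":1},{"tx":0,"ty":0,"tz":0.2,"twist":0,"hand":1}]' | sed -n 2,4p
```

```text
ee_pos: [0.5537, 0.0623, 0.0446]
tcp_rot: [0.0, -0.216, 0.976, -0.0]
contact_force: [-1.7, -1.4, -4.5]
ee_pos: [0.5537, 0.0623, 0.0445]
tcp_rot: [0.0, -0.216, 0.976, -0.0]
contact_force: [-8.9, -2.7, 18.1]
```

```bash
python3 -m inch '[{"tx":0,"ty":0,"tz":-0.2,"twist":0,"hand":4},{"tx":0,"ty":0,"tz":-0.2,"twist":0,"hand":4},{"tx":0,"ty":0,"tz":-0.2,"twist":0,"hand":4},{"tx":0,"ty":0,"tz":-2,"twist":0,"hand":4},{"tx":0,"ty":0,"tz":-5,"twist":0,"hand":4}]' 20 | sed -n 2,5p
python3 -m inch '[{"tx":0,"ty":0,"tz":-4,"twist":0,"hand":4},{"tx":0,"ty":0,"tz":-8,"twist":0,"hand":4},{"tx":0,"ty":3,"tz":-9,"twist":0.12,"hand":4},{"tx":0,"ty":6,"tz":-9,"twist":0.24,"hand":3},{"tx":0,"ty":9,"tz":-9,"twist":0.36,"hand":2}]' | sed -n 2,5p
python3 - <<'E'
from h import *
plan((*s2w(.058,.135),.17,.437))
E
```

```text
ee_pos: [0.5518, 0.0623, 0.0906]
tcp_rot: [-0.002, -0.216, 0.976, 0.0]
contact_force: [0.6, -0.1, 0.1]
width: 0.451
ee_pos: [0.5165, 0.1449, 0.1843]
tcp_rot: [0.002, -0.034, 0.999, 0.001]
contact_force: [-0.4, 0.2, -1.1]
width: 0.341
at [0.5165 0.1449 0.1843] 1.639 t 14.7 w 3.0 F [-0.4  0.2 -1.1] J [ 0.25  0.34  1.86  0.    0.93 -1.39]
tx -4.28 ty 7.00 tz 1.43 twist 1.202  d=82mm rows>=10
```

```bash
python3 -m inch '[{"tx":-0.8,"ty":1.3,"tz":0.3,"twist":0.12,"hand":2},{"tx":-1.6,"ty":2.6,"tz":0.6,"twist":0.24,"hand":2},{"tx":-2.4,"ty":3.9,"tz":0.9,"twist":0.36,"hand":2},{"tx":-3.2,"ty":5.2,"tz":1.2,"twist":0.48,"hand":2},{"tx":-4.2,"ty":6.2,"tz":1.4,"twist":0.6,"hand":2}]' | sed -n 2p
python3 -m inch '[{"tx":0,"ty":0,"tz":0,"twist":0.12,"hand":2},{"tx":0,"ty":0,"tz":0,"twist":0.24,"hand":2},{"tx":0,"ty":0,"tz":0,"twist":0.36,"hand":2},{"tx":0,"ty":0,"tz":0,"twist":0.48,"hand":2},{"tx":0,"ty":0,"tz":0,"twist":0.5,"hand":2}]' | sed -n 2p
python3 - <<'E'
from h import *
f=viewer.grab_frame("top");w=cloud(f).reshape(-1,3);g=f["frame"].reshape(-1,3).astype(int);s=w2s(w)
m=(g[:,0]<130)&(g[:,0]>g[:,1]+15)&(abs(w[:,2]-.11)<.012)&(abs(s[:,1])<.12)&(abs(s[:,0])<.1)
print(m.sum())
for a in range(0,95,5):
    k=m&(s[:,0]*1000>a)&(s[:,0]*1000<a+5)
    if k.sum()>3: print(a,k.sum(),np.round(np.percentile(s[k,1],[2,98]),3))
save("e.png",cv2.resize(f["frame"][150:270,170:290],(600,600),interpolation=2))
plan((*s2w(.058,.135),.17,.437))
E
```

```text
ee_pos: [0.553, 0.2103, 0.1683]
ee_pos: [0.5531, 0.2093, 0.1685]
1446
25 83 [-0.051  0.088]
30 116 [-0.052  0.09 ]
35 115 [-0.052  0.091]
40 118 [-0.053  0.09 ]
45 114 [-0.053  0.09 ]
50 116 [-0.052  0.089]
55 114 [-0.056  0.087]
60 116 [-0.06   0.084]
65 117 [-0.06   0.085]
70 112 [-0.063  0.081]
75 114 [-0.064  0.077]
80 120 [-0.065  0.077]
85 90 [-0.085  0.079]
at [0.553  0.2092 0.1685] 0.546 t 15.58 w 2.03 F [-0.2  0.3 -0.7] J [ 0.34  0.44  1.75  0.    0.95 -0.2 ]
tx 0.65 ty 0.56 tz -0.15 twist 0.109  d=9mm rows>=1
```

View pics/e.png

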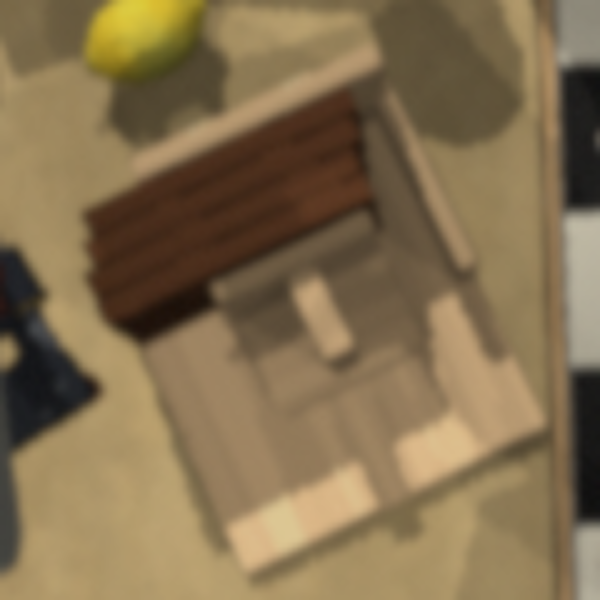

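The four boards stand upright and tight against the backstop, with stepped +y edges near (95,270). The bookend is square at (300,330). Next I push the edges towards the fence.

```bash
python3 -m inch '[{"tx":0.6,"ty":0.55,"tz":0,"twist":0.109,"hand":2},{"tx":0.6,"ty":0.55,"tz":3,"twist":0.109,"hand":2},{"tx":0.6,"ty":0.55,"tz":6,"twist":0.109,"hand":2},{"tx":0.6,"ty":0.55,"tz":9,"twist":0.109,"hand":2},{"tx":0.6,"ty":0.55,"tz":12,"twist":0.109,"hand":2}]' | sed -n 2,4p
python3 -m inch '[{"tx":-0.5,"ty":0,"tz":0,"twist":0,"hand":2},{"tx":-1,"ty":0,"tz":0,"twist":0,"hand":2},{"tx":-1.6,"ty":0,"tz":0,"twist":0,"hand":2},{"tx":-2.3,"ty":0,"tz":0,"twist":0,"hand":2},{"tx":-3,"ty":0,"tz":0,"twist":0,"hand":2}]' | sed -n 2,4p
python3 - <<'E'
from h import *
o=ctrl.get_obs();print(w2s(o["ee_pos"]),R2(-SY)@o["contact_force"][:2]); plan((*s2w(.058,.085),.05,.437))
E
```

```text
ee_pos: [0.5547, 0.2172, 0.0477]
tcp_rot: [0.0, 0.535, 0.845, 0.001]
contact_force: [1.3, 0.1, -0.1]
ee_pos: [0.5687, 0.1894, 0.0506]
tcp_rot: [0.001, 0.537, 0.844, 0.001]
contact_force: [-0.6, 1.2, 1.8]
[0.05895367 0.10340081] [-0.05976159  1.3670374 ]
at [0.5687 0.1894 0.0506] 0.438 t 16.42 w 1.98 F [-0.6  1.2  1.8] J [ 0.3   0.62  1.78  0.    0.74 -0.14]
tx -1.84 ty -0.10 tz 0.06 twist 0.001  d=18mm rows>=1
```

```bash
python3 -m inch '[{"tx":-0.4,"ty":-0.05,"tz":0,"twist":0,"hand":2},{"tx":-0.8,"ty":-0.1,"tz":0,"twist":0,"hand":2},{"tx":-1.2,"ty":-0.1,"tz":0,"twist":0,"hand":2},{"tx":-1.6,"ty":-0.1,"tz":0,"twist":0,"hand":2},{"tx":-1.8,"ty":-0.1,"tz":0,"twist":0,"hand":2}]' | sed -n 2,4p
python3 -m inch '[{"tx":-0.2,"ty":0,"tz":0,"twist":0,"hand":2},{"tx":-0.3,"ty":0,"tz":0,"twist":0,"hand":2},{"tx":-0.3,"ty":0,"tz":0,"twist":0,"hand":2}]' | sed -n 2,4p
python3 - <<'E'
from h import *
o=ctrl.get_obs();print(w2s(o["ee_pos"]),R2(-SY)@o["contact_force"][:2])
E
```

```text
ee_pos: [0.5739, 0.173, 0.0489]
tcp_rot: [0.0, 0.537, 0.844, 0.0]
contact_force: [-1.2, 4.9, 3.9]
ee_pos: [0.575, 0.1703, 0.0486]
tcp_rot: [0.0, 0.537, 0.844, 0.0]
contact_force: [0.1, 3.7, 2.1]
[0.05656464 0.08339789] [1.68741673 3.26074018]
```

```bash
python3 -m inch '[{"tx":-0.1,"ty":0,"tz":0,"twist":0,"hand":2},{"tx":-0.2,"ty":0,"tz":0,"twist":0,"hand":2},{"tx":-0.2,"ty":0,"tz":0,"twist":0,"hand":2}]' | sed -n 2,4p
python3 -m inch '[{"tx":-0.1,"ty":0,"tz":0,"twist":0,"hand":2},{"tx":-0.2,"ty":0,"tz":0,"twist":0,"hand":2},{"tx":-0.2,"ty":0,"tz":0,"twist":0,"hand":2}]' | sed -n 2,4p
python3 - <<'E'
from h import *
o=ctrl.get_obs();print(w2s(o["ee_pos"]),R2(-SY)@o["contact_force"][:2])
E
```

```text
ee_pos: [0.5757, 0.1686, 0.0485]
tcp_rot: [-0.0, 0.537, 0.844, 0.0]
contact_force: [-1.0, 4.3, 1.8]
ee_pos: [0.5764, 0.1673, 0.0485]
tcp_rot: [-0.0, 0.537, 0.844, 0.0]
contact_force: [-2.0, 7.4, 3.2]
[0.05655434 0.08005   ] [1.29913383 7.54960958]
```

```bash
python3 -m inch '[{"tx":-0.1,"ty":0,"tz":0,"twist":0,"hand":2},{"tx":-0.2,"ty":0,"tz":0,"twist":0,"hand":2},{"tx":-0.2,"ty":0,"tz":0,"twist":0,"hand":2}]' | sed -n 2,4p
python3 - <<'E'
from h import *
o=ctrl.get_obs();print(w2s(o["ee_pos"]),R2(-SY)@o["contact_force"][:2])
E
```

```text
ee_pos: [0.5763, 0.1672, 0.0486]
tcp_rot: [-0.001, 0.537, 0.843, 0.001]
contact_force: [-7.2, 18.4, 5.9]
[0.05650256 0.08000198] [ 1.27167492 19.73476155]
```

```bash
python3 -m inch '[{"tx":0.5,"ty":0,"tz":0,"twist":0,"hand":2},{"tx":3,"ty":0,"tz":0,"twist":0,"hand":2},{"tx":5,"ty":0,"tz":-3,"twist":0,"hand":2},{"tx":6,"ty":0,"tz":-7,"twist":0,"hand":3},{"tx":6,"ty":0,"tz":-11,"twist":0,"hand":4}]' | sed -n 2,4p
python3 - <<'E'
from h import *
for c in("top","scene"):
  f=viewer.grab_frame(c);w=cloud(f).reshape(-1,3);g=f["frame"].reshape(-1,3).astype(int);s=w2s(w)
  m=(g[:,0]<130)&(g[:,0]>g[:,1]+15)&(abs(w[:,2]-.11)<.012)&(abs(s[:,1])<.12)&(abs(s[:,0])<.1)
  print(c,m.sum())
  for a in range(20,95,5):
    k=m&(s[:,0]*1000>a)&(s[:,0]*1000<a+5)
    if k.sum()>3: print(a,k.sum(),np.round(np.percentile(s[k,1],[2,98]),3),round(np.median(w[k,2]),4))
  for lo,hi in((.09,.099),(.015,.021)):
    k=(w[:,2]>lo)&(w[:,2]<hi)&(s[:,0]<.028)&(s[:,0]>-.06)&(abs(s[:,1])<.065)&(g[:,0]>130)
    if k.sum()>20: print("bookend",lo,k.sum(),cv2.minAreaRect((s[k]*1000).astype(np.float32)),np.round(np.percentile(s[k],[2,98],0),3).tolist())
  if c=="top": save("f.png",cv2.resize(f["frame"][150:270,170:290],(600,600),interpolation=2))
plan((*s2w(-.009,-.005),.16,2.008))
E
```

```text
ee_pos: [0.5499, 0.2198, 0.1581]
tcp_rot: [-0.001, 0.536, 0.844, -0.002]
contact_force: [0.8, 0.3, 0.5]
top 1431
25 94 [-0.077  0.066] 0.1085
30 114 [-0.076  0.065] 0.1093
35 115 [-0.075  0.065] 0.1094
40 113 [-0.077  0.063] 0.109
45 111 [-0.074  0.064] 0.1091
50 115 [-0.077  0.065] 0.1095
55 108 [-0.077  0.064] 0.1089
60 116 [-0.075  0.066] 0.1091
65 113 [-0.077  0.065] 0.1091
70 117 [-0.076  0.066] 0.1089
75 110 [-0.075  0.064] 0.1091
80 113 [-0.077  0.067] 0.1091
85 91 [-0.087  0.062] 0.1082
bookend 0.09 33 ((-13.183053970336914, -4.509033203125), (13.33524227142334, 40.551353454589844), 87.17792510986328) [[-0.032, -0.011], [0.006, 0.002]]
bookend 0.015 191 ((-23.236913681030273, 15.776510238647461), (55.50200653076172, 74.61935424804688), 13.921143531799316) [[-0.042, -0.023], [-0.006, 0.039]]
scene 399
20 28 [-0.081  0.055] 0.1023
25 77 [-0.081  0.063] 0.1046
30 43 [-0.08   0.059] 0.1069
35 19 [-0.083  0.051] 0.1075
40 32 [-0.081  0.053] 0.1084
45 22 [-0.084  0.057] 0.108
50 24 [-0.075  0.051] 0.1081
55 26 [-0.08   0.057] 0.1077
60 30 [-0.085  0.059] 0.1081
65 25 [-0.076  0.06 ] 0.1081
70 25 [-0.084  0.055] 0.1084
75 21 [-0.08   0.061] 0.1084
80 22 [-0.081  0.056] 0.1078
bookend 0.09 44 ((13.894582748413086, -8.470069885253906), (70.75437927246094, 51.21967697143555), 56.7317008972168) [[-0.011, -0.048], [0.023, 0.03]]
bookend 0.015 122 ((-11.099115371704102, 6.466938018798828), (119.16923522949219, 68.79147338867188), 87.92372131347656) [[-0.044, -0.052], [0.02, 0.036]]
at [0.5555 0.2206 0.1645] 0.439 t 18.35 w 3.75 F [ 0.5 -0.3  0.7] J [ 0.36  0.45  1.74 -0.    0.94 -0.08]
tx -14.21 ty -6.95 tz 0.45 twist -1.569  d=158mm rows>=13
```

View pics/f.png

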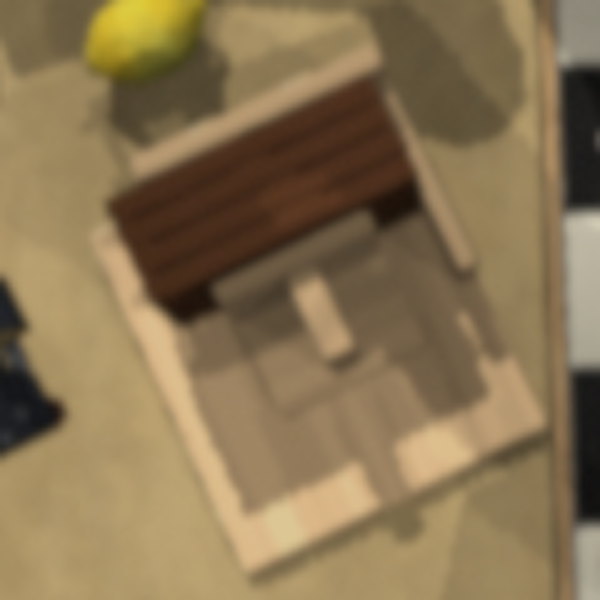

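The four boards are upright, flush and tight: tops at about 109 mm, side edges at y −77 to +65 as seen, all alike. The bookend is square at (295,330), with the back of its foot at stand x −42 mm, so its origin is at about −7. The jar was upright after release, and the arm is clear.

```bash
python3 -c "
from plant import ctrl
print(ctrl.hand_in())"
```

```text
the job is handed in; nothing more can be done
None
```

The job is handed in, though no verdict came back: by the camera the boards are upright, tight and flush with the fence, the bookend is snug against the front board, and the jam jar is upright on the worktop. I planned every move clear of the bell, timer and tumbler, but did not re-measure them at the end.

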